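Sort the bench things into their stand and trays

ROBOT

A 7-joint arm with a two-finger parallel gripper is mounted at the origin on a cart in front of the work surface, level with it; the furniture and walls round the work are solid. World frame = base frame: x ahead of the robot, y to its left, z up, the work surface at z = 0. Lengths are in m, angles in rad, forces in N, time in s.
With the tool pointing down it reaches from about 0.4 to 0.85 m from the base axis. Payload 10.4 kg.
Tool frame: the origin (TCP) lies at the very end of the fingers, on their centre line; the grasp point (between the pads) lies 19 mm behind it (r.pinch_z is the distance from the TCP to the grasp point, in m); z points along the fingers, y is the line along which they close (so a half turn about z gives the same grasp; the last joint's range is limited). The gripper opens to 87 mm and grips with 3 to 60 N. Pads are 19 mm wide; open, the fingers measure 117 mm over their backs; the gripper's body (75 mm by 190 mm) begins 51 mm behind the grasp point.
Start: joints at [-1.247, 0.332, -0.065, 1.46, 0.022, 1.35, -0.088], TCP at [0.212, 0.588, 0.223] pointing down, gripper open.
Joint ranges: [-2.6, 2.6], [-0.5, 2.12], [-1.47, 1.34], [0.16, 2.42], [-1.27, 4.41], [0.06, 2.06], [-2.6, 2.6]. Speed limits (rad/s): [2.22, 2.22, 2.79, 2.79, 3.14, 3.14, 3.14].

INTERFACE

Orientations are given as a unit quaternion [x, y, z, w].
In Python, from bench import r, camera gives the robot as it stands. The module is installed in compiled form; this text tells all that it offers.
- The arm moves only by the shell command python3 -m pendant 'ROWS' [FORCE]. ROWS is JSON, a list of rows, each an object with "dp": the shift along the tool's x, y, z as a fraction of full scale, a list of three; "rotation": the turn, a rotation vector about the tool's x, y, z as a fraction of full scale, a list of three; "jaw": the opening, from 0 (shut) to 1 (fully open). A call has 1 to 8 rows; each row is the pose to reach, as a shift and turn from the pose commanded when the call began, along the tool's axes at that moment, turning the shorter way round; what a row does not reach only later rows make up. Full scale, the value 1, is 0.15 m for a shift and 2 pi rad for a turn. A row lasts 1/8 s, in which the tool goes at most 62.5 mm and 10.7 degrees, less where a joint would pass 70% of its speed; a pose out of reach is approached as far as the arm can. A call with a number of a shift or a turn outside -1 to 1 is refused whole. A call with a gripper value outside its range is refused whole. The fingers move at their own pace and stop on an object; FORCE is the grip in N (left out, the last holds). Time passes only in rows, so rows that repeat a pose let the fingers close. It gives the time, the measured TCP pose, the force, the opening and the grip force at its end, in the units of the state.
- r.read_state(): the state, without advancing time (a new reading comes with each control period).
- camera(name): name is "scene" or "top" or "wrist"; returns a dict with "image" (420x560x3 uint8, red, green, blue), "z_map" (420x560 float32, m along the optical axis (not along the pixel's ray), 0 where there is no reading), "mtx" (3x3 intrinsics, pixels), "T" (4x4, takes a point from camera to world coordinates). Camera axes: x right, y down, z forward; pixel columns grow to the right and rows downward; lengths in m; the calibration is good to about 2 mm. A picture is of the moment at which its call begins.
- r.close_job(): hands the job in; it is judged then, once.
The state is a dict: "time": time; "joint_positions": joint angles; "joint_vel": joint speeds; "joint_torque": joint torques, N m; "ee_pos": TCP position; "eef_rot": TCP orientation; "ft_force": force on the tool from outside, world axes, zero at the start; "torque": the same for the moment, N m; "width": finger opening in m; "grip_force": force on a finger pad.
Only numpy, scipy, OpenCV 4.12 (cv2) and the standard library are available. Lean on these libraries where they do the work, as an engineer would, in place of code of your own. Each camera call takes 0.05 s, during which the arm holds its last target. There are 200 camera calls.

TASK

Put the things left on the bench away where each kind belongs: stand the reagent bottles upright in the cups of the bottle stand, red cap in the red cup and black cap in the black cup; lay the forceps in the green-floored lane and the marker pen in the yellow-floored lane of the grey tool tray; and lay the purple-capped sample tube in the purple lane of the white sample tray, each flat on the lane's floor. Do not tip a bottle over at any time, and leave the tape roll and the small orange carton where they are.

Things in the scene. Friction and masses are not known exactly. Their poses are not given: they have to be found in the camera images.
- red_bottle: brown reagent bottle with a red screw cap, standing upright; 82 mm tall, body 40 mm across up to z = 59 mm, above it the cap (fixed, 31 mm across); about 90 g. Origin: centre of its underside; z up along the bottle.
- black_bottle: smaller brown reagent bottle with a black screw cap, standing upright; 66 mm tall, body 30 mm across up to z = 48 mm, above it the cap (fixed, 24 mm across); about 50 g. Origin: centre of its underside; z up along the bottle.
- forceps: pale metal laboratory forceps, rigid, lying flat; 124 mm long (along its y), 13 mm wide (x; about 10 mm between the fingers), 10 mm high; about 25 g, balanced near the middle. Origin: centre of its underside. Grasp across the middle.
- marker: white marker pen with a black cap, lying; 118 mm long (along its y), 17 mm wide with its clip (x; about 12 mm between the fingers), 16 mm high; about 20 g, balanced near the middle. Origin: centre of its underside. Grasp across the middle.
- sample_tube: capped sample tube with a purple stopper, lying; 79 mm long (along its y, stopper at -y), 16 mm wide at the stopper, 13 mm at the glass, 17 mm high; about 15 g. Origin: centre of its underside. Grasp across the middle.
- bottle_stand: fixed bottle stand: white plinth 80 x 152 mm (x, y) with two square open cups, a red one centred at y = +38 mm and a black one at y = -38 mm (x = 0). Each cup is 56 mm square inside, walls 4 mm, rim at z = 23 mm, inner floor at z = 7 mm. Origin: centre of its underside, z up. It may be turned any way.
- tool_tray: fixed grey tray 126 x 160 mm (x, y), two lanes along its y: green-floored at x = -38 mm, yellow-floored at x = +38 mm. Each is 36 mm wide, 148 mm long, floor at z = 4.5 mm; side blocks and end stops reach z = 14 mm. From y = -32 to +32 mm there are no side blocks, all is at floor level, so fingers fit there. Origin: centre of its underside, z up.
- sample_tray: fixed white tray 76 x 118 mm (x, y) with one purple-floored lane along its y at x = 0, 36 mm wide, 104 mm long, floor at z = 4.5 mm; side blocks and end stops reach z = 14 mm. From y = -22 to +22 mm there are no side blocks, so fingers fit there. Origin: centre of its underside, z up.
- tape_roll: white roll of label tape lying flat, 60 mm across, 19 mm high; a bystander to leave alone. Origin: centre of its underside.
- orange_box: small orange card carton, 76 x 42 x 53 mm (x, y, z); a bystander to leave alone. Origin: centre of its underside.

How it is judged:
By the outcome, as a careful person would: the job done as asked, in the order asked, and still so for the second after the job is handed in, with the robot touching nothing.
It also fails if it takes over 136 s, if anything falls off the work surface, if the arm or the gripper's body presses on something with over 40 N, if the wrist force passes 120 N, or if a joint passes its speed limit or range.

## Working session

There is one attempt and no reset: what is moved stays moved. The work goes in short steps, Python scripts to look and compute and a shell command to move; the robot and the scene stay as the last step left them, time stands still between calls to the robot, and variables do not carry over. Pictures are saved under pics/ and viewed, at most 14 in all, crops included, and the job is handed in when it is done.

```bash
mkdir -p pics; python3 - <<'E'
from bench import r,camera
import cv2,numpy as np
for n in("top","scene"):
    c=camera(n); cv2.imwrite(f"pics/{n}0.png",c["image"][:,:,::-1]); np.savez(f"{n}0.npz",**c); print(n,c["mtx"].tolist(),c["T"].round(3).tolist())
s=r.read_state();print(s)
E
```

```text
top [[435.1517892670777, 0.0, 276.0809561746322], [0.0, 435.1517892670777, 208.83094646379604], [0.0, 0.0, 1.0]] [[0.021, -0.98, 0.2, 0.314], [-1.0, -0.02, 0.007, -0.022], [-0.003, -0.2, -0.98, 1.169], [0.0, 0.0, 0.0, 1.0]]
scene [[540.2586730458871, 0.0, 272.684036414911], [0.0, 540.2586730458871, 210.72461213038454], [0.0, 0.0, 1.0]] [[0.534, -0.347, 0.771, -0.601], [-0.845, -0.202, 0.495, -0.737], [-0.015, -0.916, -0.401, 0.625], [0.0, 0.0, 0.0, 1.0]]
{'time': 0.1, 'joint_positions': array([-1.24661091,  0.33282318, -0.06472068,  1.4608342 ,  0.02159601,
        1.34992687, -0.08849301]), 'joint_vel': array([ 0.00024409, -0.00097912, -0.00048307, -0.00225792, -0.00074164,
       -0.00035301, -0.00051174]), 'joint_torque': array([ 1.32648005e-03, -6.24545360e+01,  2.47738149e-02, -3.90716422e+01,
       -6.14673877e-02,  3.66961502e-02,  8.13421138e-05]), 'ee_pos': array([0.21229523, 0.58747042, 0.22183555]), 'eef_rot': array([ 1.72503270e-01,  9.85008732e-01, -6.42103236e-04, -8.81047745e-05]), 'ft_force': array([-0.87487488,  0.1137145 , -0.47749042]), 'torque': array([-0.00471536, -0.00850462, -0.05243695]), 'grip_force': 0.0, 'width': 0.08688565040028245}
```

View pics/top0.png

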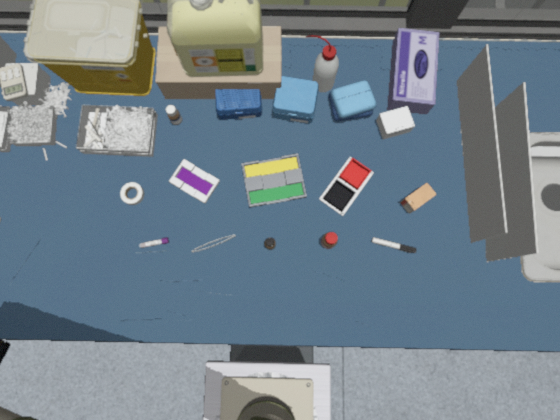

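View pics/scene0.png

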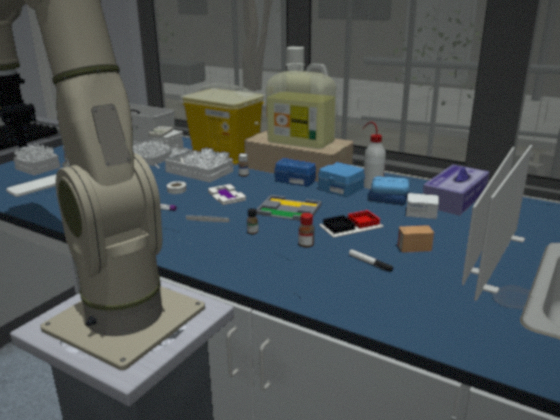

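The top view shows, at (col,row): red bottle (330,240), black bottle (269,243), forceps (213,243), marker (395,245), tube (154,243), stand (347,186), tool tray (274,180), sample tray (195,181), tape (131,193), carton (419,198). Next I'll enlarge this area.

```bash
python3 - <<'E'
import cv2
i=cv2.imread("pics/top0.png")
cv2.imwrite("pics/cropL.png",cv2.resize(i[150:260,125:285],None,fx=5,fy=5,interpolation=cv2.INTER_CUBIC))
cv2.imwrite("pics/cropR.png",cv2.resize(i[150:260,285:445],None,fx=5,fy=5,interpolation=cv2.INTER_CUBIC))
E
```

```text
(no output)
```

View pics/cropL.png

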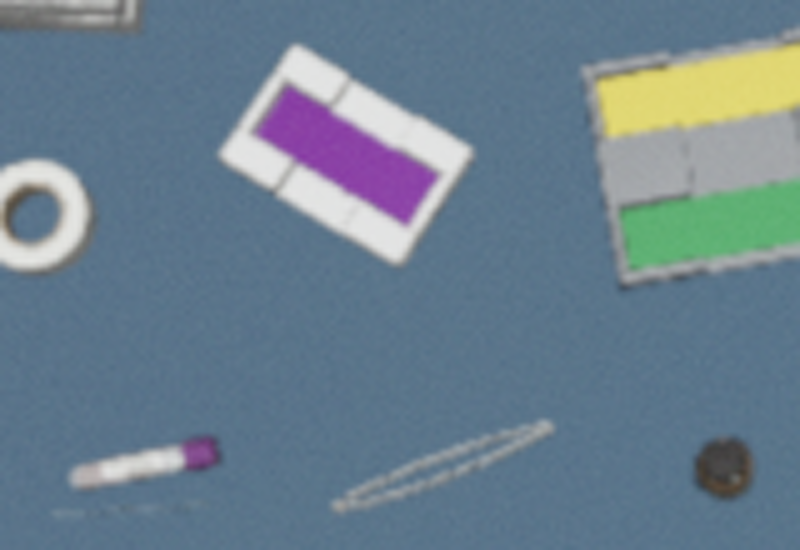

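View pics/cropR.png

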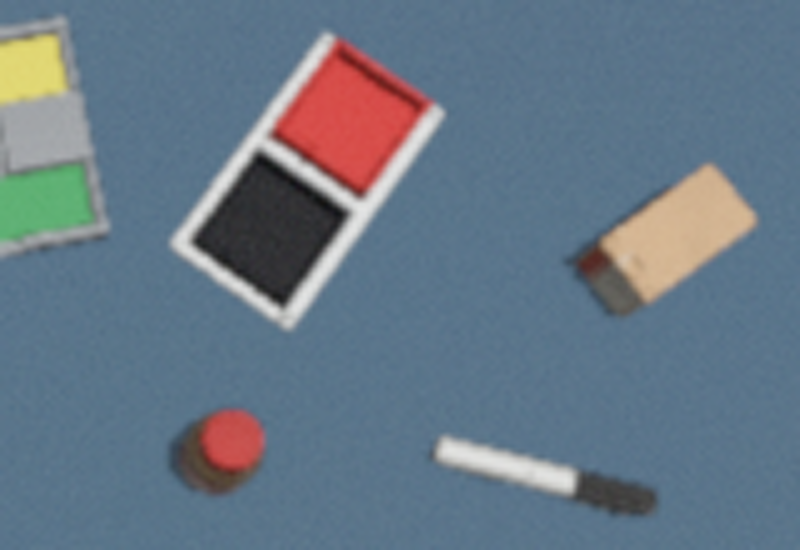

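The enlarged crops let me read all end points. I'll now intersect the rays with the known heights.

```bash
cat > h.py <<'E'
import numpy as np
from scipy.spatial.transform import Rotation as R
def ray(c,u,v,z):
    K,T=c["mtx"],c["T"]; d=T[:3,:3]@np.linalg.inv(K)@[u,v,1]; o=T[:3,3]
    return o+d*(z-o[2])/d[2]
def depthpt(c,u,v):
    z=float(np.median(c["z_map"][int(v)-1:int(v)+2,int(u)-1:int(u)+2])); K=c["mtx"]
    return c["T"][:3,:3]@(np.linalg.inv(K)@[u,v,1]*z)+c["T"][:3,3]
def go(p,fingers_yaw,s=None):
    """dp units and rotation (about tool z, for pointing down) to TCP p with closing axis along yaw (deg, mod 180)"""
    from bench import r
    s=s or r.read_state(); M=R.from_quat(s["eef_rot"]); 
    d=M.inv().apply(np.array(p)-s["ee_pos"])
    ys=M.as_matrix()[:,1]; cur=np.degrees(np.arctan2(ys[1],ys[0]))
    dl=(fingers_yaw-cur+90)%180-90
    z=np.array([0,0,-1]); best=[]
    for k in (dl,dl-180 if dl>0 else dl+180):
        a=np.radians(fingers_yaw if abs(k)<=90 else fingers_yaw+180)
        a=np.radians(cur+k); y=np.array([np.cos(a),np.sin(a),0]); G=np.c_[np.cross(y,z),y,z]
        best.append(((M.inv()*R.from_matrix(G)).as_rotvec()/(2*np.pi)).round(4).tolist()+[round(k,1)])
    print("dp",(d/.15).round(4).tolist(),"rot",best,"q7",s["joint_positions"][6].round(2),"cur",cur.round(1))
E
python3 - <<'E'
from h import *
c=np.load("top0.npz")
P=lambda n,x,y,z:(ray(c,(x+.5)/5-.5+(125 if n=='L' else 285),(y+.5)/5-.5+150,z),depthpt(c,(x+.5)/5-.5+(125 if n=='L' else 285),(y+.5)/5-.5+150))
L=[("tube g",'L',72,476,.008),("tube s",'L',218,452,.008),("forc a",'L',335,507,.005),("forc b",'L',552,427,.005),("black",'L',722,461,.066),
*[("samp",'L',x,y,.014) for x,y in((295,44),(473,152),(400,265),(220,155))],
*[("sampfl",'L',x,y,.0045) for x,y in((290,84),(440,175),(410,225),(253,132))],
*[("tool",'L',x,y,.014) for x,y in((585,70),(865,20),(907,232),(625,285))],
*[("stand",'R',x,y,.007) for x,y in((330,35),(443,110),(290,328),(172,242))],
("redcupfl",'R',345,122,.007),("blackcupfl",'R',268,230,.007),
("red",'R',233,440,.082),("mark w",'R',437,448,.008),("mark b",'R',655,500,.008),("box",'R',678,235,.053),("tape",'L',35,215,.019)]
for l in L:
    a,b=P(*l[1:]); print(l[0],a.round(4),b.round(4))
E
```

```text
tube g [0.4441 0.3515 0.008 ] [0.4449 0.3539 0.0005]
tube s [0.4586 0.2741 0.008 ] [0.459  0.2748 0.0053]
forc a [0.4307 0.2101 0.005 ] [0.4311 0.2109 0.001 ]
forc b [0.4763 0.0956 0.005 ] [0.4768 0.096  0.0016]
black [0.4521 0.0021 0.066 ] [0.4521 0.0022 0.0657]
samp [0.6863 0.2459 0.014 ] [ 0.691   0.2493 -0.0007]
samp [0.6263 0.1442 0.014 ] [0.627  0.1446 0.0113]
samp [0.562  0.1809 0.014 ] [0.5632 0.1818 0.0084]
samp [0.6218 0.2831 0.014 ] [ 0.6258  0.287  -0.001 ]
sampfl [0.666  0.2494 0.0045] [0.6646 0.2483 0.0093]
sampfl [0.6154 0.1632 0.0045] [0.6144 0.1625 0.0084]
sampfl [0.5867 0.1782 0.0045] [0.5848 0.1769 0.0126]
sampfl [0.6379 0.2682 0.0045] [0.6355 0.266  0.0132]
tool [0.6745 0.0844 0.014 ] [0.6784 0.0855 0.0014]
tool [ 0.7066 -0.0702  0.014 ] [ 0.7064 -0.0702  0.0144]
tool [ 0.586  -0.0944  0.014 ] [ 0.5892 -0.0953  0.0007]
tool [0.5534 0.0582 0.014 ] [ 0.5564  0.0592 -0.0006]
stand [ 0.7031 -0.2185  0.007 ] [ 0.7048 -0.2193  0.0019]
stand [ 0.6609 -0.2805  0.007 ] [ 6.628e-01 -2.819e-01  6.000e-04]
stand [ 0.5362 -0.1946  0.007 ] [ 0.5372 -0.1954  0.0018]
stand [ 0.5828 -0.1305  0.007 ] [ 0.584  -0.131   0.0017]
redcupfl [ 0.6529 -0.2261  0.007 ] [ 0.6529 -0.2261  0.007 ]
blackcupfl [ 0.5906 -0.1831  0.007 ] [ 0.5906 -0.1831  0.007 ]
red [ 0.4639 -0.1543  0.082 ] [ 0.4638 -0.1542  0.0827]
mark w [ 0.4721 -0.2726  0.008 ] [ 0.4728 -0.2738  0.0026]
mark b [ 0.4465 -0.3882  0.008 ] [ 0.4456 -0.3857  0.0159]
box [ 0.5813 -0.3921  0.053 ] [ 0.5816 -0.3925  0.0517]
tape [0.5847 0.3801 0.019 ] [ 0.5894  0.387  -0.0007]
```

```bash
cat >> h.py <<'E'
def chain(wps,yaw,s=None):
    """print dp for consecutive waypoints; first call also turns to yaw"""
    from bench import r
    s=s or r.read_state(); s=dict(s)
    a=np.radians(yaw)
    for p in wps:
        go(p,yaw,s)
        M=R.from_quat(s["eef_rot"]); y=M.as_matrix()[:,1]
        cur=np.degrees(np.arctan2(y[1],y[0])); k=(yaw-cur+90)%180-90; b=np.radians(cur+k)
        y=np.array([np.cos(b),np.sin(b),0]); z=np.array([0,0,-1.])
        s["ee_pos"]=np.array(p); s["eef_rot"]=R.from_matrix(np.c_[np.cross(y,z),y,z]).as_quat()
E
python3 - <<'E'
from h import *
chain([(.31,.5,.22),(.42,.38,.22),(.46,.2,.22),(.47,0.02,.22),(.464,-.154,.18)],55.4)
E
```

```text
dp [-0.8108, -0.3271, 0.0127] rot [[-0.0002, 0.0, 0.0409, np.float64(-14.7)], [-0.0, -0.0003, -0.4591, np.float64(165.3)]] q7 -0.09 cur 70.1
dp [-1.0579, -0.2421, 0.0] rot [[0.0, 0.0, 0.0, np.float64(0.0)], [0.0, 0.0, 0.5, np.float64(180.0)]] q7 -0.09 cur 55.4
dp [-0.9009, -0.8363, 0.0] rot [[0.0, 0.0, 0.0, np.float64(0.0)], [0.0, 0.0, 0.5, np.float64(180.0)]] q7 -0.09 cur 55.4
dp [-0.7363, -0.9499, 0.0] rot [[0.0, 0.0, 0.0, np.float64(0.0)], [0.0, 0.0, 0.5, np.float64(180.0)]] q7 -0.09 cur 55.4
dp [-0.6258, -0.9776, 0.2667] rot [[0.0, 0.0, 0.0, np.float64(0.0)], [0.0, 0.0, 0.5, np.float64(180.0)]] q7 -0.09 cur 55.4
```

```bash
python3 -m pendant '[{"dp":[-0.4,-0.16,0],"rotation":[0,0,0.02],"jaw":1},{"dp":[-0.81,-0.33,0],"rotation":[0,0,0.041],"jaw":1},{"dp":[-0.81,-0.33,0],"rotation":[0,0,0.041],"jaw":1},{"dp":[-0.81,-0.33,0],"rotation":[0,0,0.041],"jaw":1}]' 20
python3 -m pendant '[{"dp":[-0.35,-0.08,0],"rotation":[0,0,0],"jaw":1},{"dp":[-0.7,-0.16,0],"rotation":[0,0,0],"jaw":1},{"dp":[-1,-0.24,0],"rotation":[0,0,0],"jaw":1},{"dp":[-1,-0.24,0],"rotation":[0,0,0],"jaw":1}]'
python3 -c "
from h import *
chain([(.46,.2,.22),(.47,0.02,.22),(.464,-.154,.18)],55.4)"
```

```text
time: 0.6
ee_pos: [0.3098, 0.4998, 0.2224]
eef_rot: [0.298, 0.955, -0.0, -0.0]
ft_force: [-0.3, 0.3, 0.8]
width: 0.0872
grip_force: 0.0
time: 1.1
ee_pos: [0.4146, 0.3832, 0.2225]
eef_rot: [0.299, 0.954, -0.0, 0.0]
ft_force: [-0.3, 1.1, 0.4]
width: 0.0872
grip_force: 0.0
dp [-0.9459, -0.8301, 0.0178] rot [[-0.0, 0.0001, -0.0006, np.float64(0.2)], [0.0002, 0.0001, 0.4994, np.float64(-179.8)]] q7 0.16 cur 55.2
dp [-0.7363, -0.9499, 0.0] rot [[0.0, 0.0, 0.0, np.float64(0.0)], [0.0, 0.0, 0.5, np.float64(180.0)]] q7 0.16 cur 55.4
dp [-0.6258, -0.9776, 0.2667] rot [[0.0, 0.0, 0.0, np.float64(0.0)], [0.0, 0.0, 0.5, np.float64(180.0)]] q7 0.16 cur 55.4
```

```bash
python3 -m pendant '[{"dp":[-0.3,-0.28,0],"rotation":[0,0,0],"jaw":1},{"dp":[-0.6,-0.55,0],"rotation":[0,0,0],"jaw":1},{"dp":[-0.94,-0.83,0],"rotation":[0,0,0],"jaw":1},{"dp":[-0.94,-0.83,0],"rotation":[0,0,0],"jaw":1}]'
python3 -m pendant '[{"dp":[-0.25,-0.32,0],"rotation":[0,0,0],"jaw":1},{"dp":[-0.5,-0.64,0],"rotation":[0,0,0],"jaw":1},{"dp":[-0.74,-0.95,0],"rotation":[0,0,0],"jaw":1},{"dp":[-0.74,-0.95,0],"rotation":[0,0,0],"jaw":1}]'
python3 -m pendant '[{"dp":[-0.2,-0.32,0.08],"rotation":[0,0,0],"jaw":1},{"dp":[-0.4,-0.65,0.16],"rotation":[0,0,0],"jaw":1},{"dp":[-0.63,-0.98,0.26],"rotation":[0,0,0],"jaw":1},{"dp":[-0.63,-0.98,0.26],"rotation":[0,0,0],"jaw":1},{"dp":[-0.63,-0.98,0.26],"rotation":[0,0,0],"jaw":1}]'
python3 - <<'E'
from h import *
from bench import camera
import cv2
c=camera("wrist");cv2.imwrite("pics/w1.png",c["image"][:,:,::-1]);np.savez("w1.npz",**c)
go((.464,-.154,.031),55.4)
E
```

```text
time: 1.6
ee_pos: [0.4588, 0.2001, 0.2228]
eef_rot: [0.299, 0.954, 0.0, 0.0]
ft_force: [0.1, 0.7, 0.1]
width: 0.0868
grip_force: 0.0
time: 2.1
ee_pos: [0.4688, 0.0205, 0.2228]
eef_rot: [0.299, 0.954, 0.0, 0.0]
ft_force: [-0.2, 0.7, 0.1]
width: 0.0871
grip_force: 0.0
time: 2.72
ee_pos: [0.4637, -0.1497, 0.1834]
eef_rot: [0.296, 0.955, 0.0, -0.0]
ft_force: [-1.1, 0.7, 0.4]
width: 0.087
grip_force: 0.0
dp [-0.0184, -0.0238, 1.0168] rot [[0.0001, -0.0, 0.0006, np.float64(-0.2)], [0.0001, 0.0001, -0.4994, np.float64(179.8)]] q7 1.22 cur 55.6
```

View pics/w1.png

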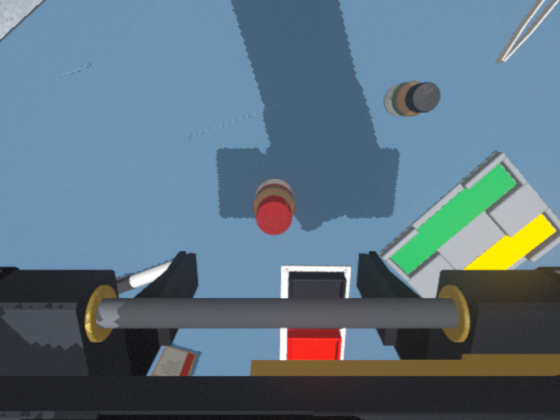

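The wrist view shows the red cap at (274,215), midway between the fingers. The stand edges are square to the gripper. I'll check the cap position and descend.

```bash
python3 -c "
from h import *
c=np.load('w1.npz'); print(ray(c,274,215,.082),ray(c,426,97,.066))"
python3 -m pendant '[{"dp":[-0.018,-0.024,0.1],"rotation":[0,0,0],"jaw":1},{"dp":[-0.018,-0.024,0.3],"rotation":[0,0,0],"jaw":1},{"dp":[-0.018,-0.024,0.5],"rotation":[0,0,0],"jaw":1},{"dp":[-0.018,-0.024,0.5],"rotation":[0,0,0],"jaw":1}]'
python3 -c "
from h import *
go((.464,-.154,.031),55.4)"
```

```text
[ 0.4627684  -0.15280081  0.082     ] [4.54327831e-01 2.21764466e-04 6.60000000e-02]
time: 3.28
ee_pos: [0.4613, -0.1559, 0.1063]
eef_rot: [0.297, 0.955, -0.001, -0.002]
ft_force: [-0.0, -0.1, 0.6]
width: 0.0872
grip_force: 0.0
dp [-0.0092, 0.022, 0.5021] rot [[-0.0004, -0.0006, 0.0001, np.float64(-0.0)], [0.0009, -0.0006, -0.4999, np.float64(180.0)]] q7 1.29 cur 55.4
```

```bash
python3 -m pendant '[{"dp":[-0.009,0.018,0.2],"rotation":[0,0,0],"jaw":1},{"dp":[-0.009,0.018,0.4],"rotation":[0,0,0],"jaw":1},{"dp":[-0.009,0.018,0.5],"rotation":[0,0,0],"jaw":1},{"dp":[-0.009,0.018,0.5],"rotation":[0,0,0],"jaw":1},{"dp":[-0.009,0.018,0.5],"rotation":[0,0,0],"jaw":0.3},{"dp":[-0.009,0.018,0.5],"rotation":[0,0,0],"jaw":0.3},{"dp":[-0.009,0.018,0.5],"rotation":[0,0,0],"jaw":0.3},{"dp":[-0.009,0.018,0.5],"rotation":[0,0,0],"jaw":0.3}]' 20
```

```text
time: 4.28
ee_pos: [0.4656, -0.1555, 0.0338]
eef_rot: [0.298, 0.955, 0.0, 0.0]
ft_force: [0.5, -0.6, -0.4]
width: 0.0552
grip_force: 0.0
```

```bash
python3 -m pendant '[{"dp":[0,0,0],"rotation":[0,0,0],"jaw":0.25},{"dp":[0,0,0],"rotation":[0,0,0],"jaw":0.25},{"dp":[0,0,0],"rotation":[0,0,0],"jaw":0.25},{"dp":[0,0,0],"rotation":[0,0,0],"jaw":0.25}]' 20
python3 -m pendant '[{"dp":[0,0,-0.1],"rotation":[0,0,0],"jaw":0.25},{"dp":[0,0,-0.2],"rotation":[0,0,0],"jaw":0.25},{"dp":[0,0,-0.35],"rotation":[0,0,0],"jaw":0.25},{"dp":[0,0,-0.5],"rotation":[0,0,0],"jaw":0.25},{"dp":[0,0,-0.5],"rotation":[0,0,0],"jaw":0.25}]' 20
```

```text
time: 4.78
ee_pos: [0.4655, -0.1555, 0.0335]
eef_rot: [0.298, 0.955, 0.0, -0.0]
ft_force: [0.4, -0.1, -0.1]
width: 0.0398
grip_force: 20.0
time: 5.4
ee_pos: [0.4668, -0.1558, 0.1107]
eef_rot: [0.298, 0.955, 0.001, 0.002]
ft_force: [0.3, 0.1, -1.6]
width: 0.0397
grip_force: 20.0
```

```bash
python3 -c "
from h import *
go((.652,-.2265,.11),55.4)"
```

```text
dp [-1.2836, 0.3135, 0.0097] rot [[0.0004, 0.0005, -0.0001, np.float64(0.0)], [0.0008, -0.0006, 0.4999, np.float64(-180.0)]] q7 1.29 cur 55.4
```

```bash
python3 -m pendant '[{"dp":[-0.2,0.05,0],"rotation":[0,0,0],"jaw":0.25},{"dp":[-0.4,0.1,0],"rotation":[0,0,0],"jaw":0.25},{"dp":[-0.6,0.15,0],"rotation":[0,0,0],"jaw":0.25},{"dp":[-0.8,0.2,0],"rotation":[0,0,0],"jaw":0.25},{"dp":[-0.98,0.24,0],"rotation":[0,0,0],"jaw":0.25},{"dp":[-0.98,0.24,0],"rotation":[0,0,0],"jaw":0.25}]' 20
python3 -m pendant '[{"dp":[-0.15,0.03,0],"rotation":[0,0,0],"jaw":0.25},{"dp":[-0.3,0.07,0],"rotation":[0,0,0],"jaw":0.25},{"dp":[-0.3,0.07,0],"rotation":[0,0,0],"jaw":0.25},{"dp":[-0.3,0.07,0],"rotation":[0,0,0],"jaw":0.25},{"dp":[-0.3,0.07,0],"rotation":[0,0,0],"jaw":0.25}]' 20
python3 - <<'E'
from h import *
from bench import camera
import cv2
c=camera("wrist");cv2.imwrite("pics/w2.png",c["image"][:,:,::-1]);np.savez("w2.npz",**c)
go((.652,-.2265,.0415),55.4)
E
```

```text
time: 6.15
ee_pos: [0.6075, -0.2099, 0.1074]
eef_rot: [0.298, 0.955, -0.001, -0.0]
ft_force: [-1.0, 0.2, -1.2]
width: 0.0394
grip_force: 20.0
time: 6.78
ee_pos: [0.6492, -0.2261, 0.1085]
eef_rot: [0.298, 0.955, 0.0, -0.0]
ft_force: [-0.1, 0.6, -1.2]
width: 0.0393
grip_force: 20.0
dp [-0.0162, 0.0073, 0.4477] rot [[0.0001, -0.0, -0.0001, np.float64(0.0)], [-0.0001, -0.0001, 0.4999, np.float64(-180.0)]] q7 1.47 cur 55.4
```

View pics/w2.png

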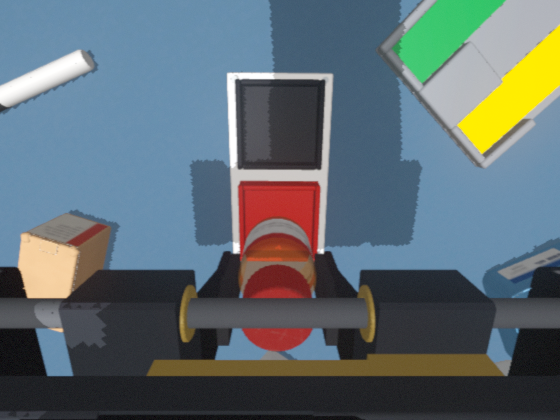

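The bottle at (279,270) hangs centred over the red cup, whose walls span columns 238 to 320. The carton is clear of it. I'll lower it.

```bash
python3 -m pendant '[{"dp":[-0.016,0.007,0.12],"rotation":[0,0,0],"jaw":0.25},{"dp":[-0.016,0.007,0.24],"rotation":[0,0,0],"jaw":0.25},{"dp":[-0.016,0.007,0.36],"rotation":[0,0,0],"jaw":0.25},{"dp":[-0.016,0.007,0.44],"rotation":[0,0,0],"jaw":0.25},{"dp":[-0.016,0.007,0.44],"rotation":[0,0,0],"jaw":0.25},{"dp":[-0.016,0.007,0.44],"rotation":[0,0,0],"jaw":0.25}]' 20
```

```text
time: 7.58
ee_pos: [0.6526, -0.227, 0.0426]
eef_rot: [0.298, 0.955, -0.0, 0.0]
ft_force: [-0.6, 0.5, -1.0]
width: 0.0394
grip_force: 20.0
```

```bash
python3 -m pendant '[{"dp":[0,0,0.012],"rotation":[0,0,0],"jaw":0.25},{"dp":[0,0,0.012],"rotation":[0,0,0],"jaw":0.25},{"dp":[0,0,0.012],"rotation":[0,0,0],"jaw":0.8},{"dp":[0,0,0.012],"rotation":[0,0,0],"jaw":0.8},{"dp":[0,0,0.012],"rotation":[0,0,0],"jaw":0.8},{"dp":[0,0,0.012],"rotation":[0,0,0],"jaw":0.8},{"dp":[0,0,0.012],"rotation":[0,0,0],"jaw":0.8},{"dp":[0,0,0.012],"rotation":[0,0,0],"jaw":0.8}]' 20
python3 -m pendant '[{"dp":[0,0,-0.2],"rotation":[0,0,0],"jaw":0.8},{"dp":[0,0,-0.5],"rotation":[0,0,0],"jaw":0.8},{"dp":[0,0,-0.8],"rotation":[0,0,0],"jaw":1},{"dp":[0,0,-0.8],"rotation":[0,0,0],"jaw":1},{"dp":[0,0,-0.8],"rotation":[0,0,0],"jaw":1}]' 20
python3 - <<'E'
from h import *
chain([(.55,-.11,.16),(.4535,.0015,.15),(.4535,.0015,.024)],55.4)
E
```

```text
time: 8.57
ee_pos: [0.6525, -0.2268, 0.0407]
eef_rot: [0.298, 0.955, 0.0, -0.0]
ft_force: [0.2, -0.2, -0.5]
width: 0.0693
grip_force: 0.0
time: 9.2
ee_pos: [0.6522, -0.2266, 0.1601]
eef_rot: [0.298, 0.955, 0.0, -0.0]
ft_force: [0.6, 0.4, 0.3]
width: 0.0853
grip_force: 0.0
dp [1.0025, 0.2523, 0.0012] rot [[0.0, -0.0001, -0.0001, np.float64(0.0)], [-0.0002, -0.0, 0.4999, np.float64(-180.0)]] q7 1.45 cur 55.4
dp [0.9516, 0.2466, 0.0667] rot [[0.0, 0.0, 0.0, np.float64(0.0)], [0.0, 0.0, 0.5, np.float64(180.0)]] q7 1.45 cur 55.4
dp [0.0, 0.0, 0.84] rot [[0.0, 0.0, 0.0, np.float64(0.0)], [0.0, 0.0, 0.5, np.float64(180.0)]] q7 1.45 cur 55.4
```

```bash
python3 -m pendant '[{"dp":[0.33,0.08,0],"rotation":[0,0,0],"jaw":1},{"dp":[0.66,0.17,0],"rotation":[0,0,0],"jaw":1},{"dp":[1,0.25,0],"rotation":[0,0,0],"jaw":1},{"dp":[1,0.25,0],"rotation":[0,0,0],"jaw":1}]'
python3 -m pendant '[{"dp":[0.33,0.08,0],"rotation":[0,0,0],"jaw":1},{"dp":[0.66,0.17,0],"rotation":[0,0,0],"jaw":1},{"dp":[0.95,0.25,0.06],"rotation":[0,0,0],"jaw":1},{"dp":[0.95,0.25,0.06],"rotation":[0,0,0],"jaw":1},{"dp":[0.95,0.25,0.06],"rotation":[0,0,0],"jaw":1},{"dp":[0.95,0.25,0.06],"rotation":[0,0,0],"jaw":1}]'
python3 -c "
from h import *
go((.4535,.0015,.0235),55.4)"
```

```text
time: 9.7
ee_pos: [0.5479, -0.1069, 0.159]
eef_rot: [0.295, 0.955, 0.001, -0.002]
ft_force: [-0.8, 0.0, -0.8]
width: 0.0866
grip_force: 0.0
time: 10.45
ee_pos: [0.4551, -0.0001, 0.1516]
eef_rot: [0.299, 0.954, -0.0, 0.0]
ft_force: [0.6, -0.7, -0.4]
width: 0.0872
grip_force: 0.0
dp [0.0148, 0.0032, 0.8543] rot [[-0.0001, 0.0001, -0.0004, np.float64(0.1)], [0.0001, 0.0001, 0.4996, np.float64(-179.9)]] q7 0.86 cur 55.3
```

```bash
python3 -m pendant '[{"dp":[0.015,0.003,0.25],"rotation":[0,0,0],"jaw":1},{"dp":[0.015,0.003,0.5],"rotation":[0,0,0],"jaw":1},{"dp":[0.015,0.003,0.7],"rotation":[0,0,0],"jaw":1},{"dp":[0.015,0.003,0.855],"rotation":[0,0,0],"jaw":1},{"dp":[0.015,0.003,0.855],"rotation":[0,0,0],"jaw":1},{"dp":[0.015,0.003,0.855],"rotation":[0,0,0],"jaw":0.2}]' 15
python3 -m pendant '[{"dp":[0,0,0],"rotation":[0,0,0],"jaw":0.2},{"dp":[0,0,0],"rotation":[0,0,0],"jaw":0.2},{"dp":[0,0,0],"rotation":[0,0,0],"jaw":0.2},{"dp":[0,0,0],"rotation":[0,0,0],"jaw":0.2},{"dp":[0,0,0],"rotation":[0,0,0],"jaw":0.2},{"dp":[0,0,0],"rotation":[0,0,0],"jaw":0.2}]' 15
```

```text
time: 11.2
ee_pos: [0.4536, 0.0022, 0.0242]
eef_rot: [0.298, 0.955, 0.0, 0.0]
ft_force: [0.2, -0.2, -0.9]
width: 0.0824
grip_force: 0.0
time: 11.95
ee_pos: [0.4528, 0.0028, 0.0235]
eef_rot: [0.298, 0.955, 0.0, -0.0]
ft_force: [0.4, -0.1, 0.4]
width: 0.0296
grip_force: 15.0
```

```bash
python3 -m pendant '[{"dp":[0,0,-0.15],"rotation":[0,0,0],"jaw":0.2},{"dp":[0,0,-0.3],"rotation":[0,0,0],"jaw":0.2},{"dp":[0,0,-0.5],"rotation":[0,0,0],"jaw":0.2},{"dp":[0,0,-0.6],"rotation":[0,0,0],"jaw":0.2},{"dp":[0,0,-0.6],"rotation":[0,0,0],"jaw":0.2}]'
python3 -c "
from h import *
go((.59,-.1835,.11),55.4)"
```

```text
time: 12.58
ee_pos: [0.4533, 0.003, 0.1139]
eef_rot: [0.298, 0.955, 0.001, 0.001]
ft_force: [1.0, 0.2, -0.8]
width: 0.0294
grip_force: 15.0
dp [-1.4561, -0.5055, 0.0262] rot [[0.0002, 0.0001, -0.0, np.float64(0.0)], [0.0002, -0.0004, 0.5, np.float64(-180.0)]] q7 0.89 cur 55.4
```

```bash
python3 -m pendant '[{"dp":[-0.2,-0.07,0],"rotation":[0,0,0],"jaw":0.2},{"dp":[-0.4,-0.14,0],"rotation":[0,0,0],"jaw":0.2},{"dp":[-0.6,-0.21,0],"rotation":[0,0,0],"jaw":0.2},{"dp":[-0.8,-0.28,0],"rotation":[0,0,0],"jaw":0.2},{"dp":[-0.98,-0.34,0],"rotation":[0,0,0],"jaw":0.2},{"dp":[-0.98,-0.34,0],"rotation":[0,0,0],"jaw":0.2},{"dp":[-0.98,-0.34,0],"rotation":[0,0,0],"jaw":0.2}]'
python3 -m pendant '[{"dp":[-0.15,-0.05,0],"rotation":[0,0,0],"jaw":0.2},{"dp":[-0.3,-0.1,0],"rotation":[0,0,0],"jaw":0.2},{"dp":[-0.47,-0.165,0],"rotation":[0,0,0],"jaw":0.2},{"dp":[-0.47,-0.165,0],"rotation":[0,0,0],"jaw":0.2},{"dp":[-0.47,-0.165,0],"rotation":[0,0,0],"jaw":0.2},{"dp":[-0.47,-0.165,0],"rotation":[0,0,0],"jaw":0.2}]'
python3 -c "
from h import *
go((.59,-.1835,.0315),55.4)"
```

```text
time: 13.45
ee_pos: [0.5439, -0.1223, 0.1122]
eef_rot: [0.298, 0.955, -0.0, -0.001]
ft_force: [0.3, 0.2, -1.0]
width: 0.0296
grip_force: 15.0
time: 14.2
ee_pos: [0.5885, -0.1818, 0.1134]
eef_rot: [0.297, 0.955, 0.0, -0.0]
ft_force: [-1.1, -0.6, -1.0]
width: 0.0296
grip_force: 15.0
dp [-0.0149, -0.0041, 0.546] rot [[0.0001, -0.0001, 0.0001, np.float64(-0.0)], [0.0002, 0.0002, -0.4999, np.float64(180.0)]] q7 1.42 cur 55.4
```

```bash
python3 -m pendant '[{"dp":[-0.015,-0.004,0.15],"rotation":[0,0,0],"jaw":0.2},{"dp":[-0.015,-0.004,0.3],"rotation":[0,0,0],"jaw":0.2},{"dp":[-0.015,-0.004,0.45],"rotation":[0,0,0],"jaw":0.2},{"dp":[-0.015,-0.004,0.545],"rotation":[0,0,0],"jaw":0.2},{"dp":[-0.015,-0.004,0.545],"rotation":[0,0,0],"jaw":0.2},{"dp":[-0.015,-0.004,0.545],"rotation":[0,0,0],"jaw":0.2}]'
python3 -m pendant '[{"dp":[0,0,0],"rotation":[0,0,0],"jaw":0.2},{"dp":[0,0,0],"rotation":[0,0,0],"jaw":0.8},{"dp":[0,0,0],"rotation":[0,0,0],"jaw":0.8},{"dp":[0,0,0],"rotation":[0,0,0],"jaw":0.8},{"dp":[0,0,0],"rotation":[0,0,0],"jaw":0.8},{"dp":[0,0,0],"rotation":[0,0,0],"jaw":0.8},{"dp":[0,0,0],"rotation":[0,0,0],"jaw":0.8},{"dp":[0,0,0],"rotation":[0,0,0],"jaw":0.8}]'
python3 -m pendant '[{"dp":[0,0,-0.2],"rotation":[0,0,0],"jaw":0.8},{"dp":[0,0,-0.5],"rotation":[0,0,0],"jaw":0.8},{"dp":[0,0,-0.8],"rotation":[0,0,0],"jaw":1},{"dp":[0,0,-0.8],"rotation":[0,0,0],"jaw":1},{"dp":[0,0,-0.8],"rotation":[0,0,0],"jaw":1}]'
python3 - <<'E'
from h import *
# forceps: centre, direction
f=np.array([.0456,-.1145]); print("forc dir",np.degrees(np.arctan2(*f[::-1])))
t=(np.array([.6745,.0844])+[.7066,-.0702]+[.586,-.0944]+[.5534,.0582])/4
lx=np.array([.6745-.5534,.0844-.0582])+np.array([.7066-.586,-.0702+.0944]); lx/=np.linalg.norm(lx)
print("tray",t,"x dir",np.degrees(np.arctan2(lx[1],lx[0])),"green",t-.038*lx,"yellow",t+.038*lx)
w=np.array([.6863-.6218,.2459-.2831])+np.array([.6263-.562,.1442-.1809]);print("samp x dir",np.degrees(np.arctan2(w[1],w[0])))
yaw=np.degrees(np.arctan2(*f[::-1]))+90
print(yaw); chain([(.515,-.06,.15),(.4535,.1528,.13),(.4535,.1528,.05)],yaw)
E
```

```text
time: 14.95
ee_pos: [0.5906, -0.185, 0.0325]
eef_rot: [0.298, 0.955, 0.0, 0.0]
ft_force: [-0.0, 0.4, -0.4]
width: 0.0295
grip_force: 15.0
time: 15.95
ee_pos: [0.5902, -0.1849, 0.0317]
eef_rot: [0.298, 0.955, 0.0, -0.0]
ft_force: [-0.3, -0.5, 0.4]
width: 0.0693
grip_force: 0.0
time: 16.58
ee_pos: [0.59, -0.1847, 0.1512]
eef_rot: [0.298, 0.955, 0.0, -0.0]
ft_force: [0.8, -0.1, -0.3]
width: 0.0855
grip_force: 0.0
forc dir -68.28491827642699
tray [ 0.630125 -0.0055  ] x dir 11.778701527310517 green [ 0.59292515 -0.01325702] yellow [0.66732485 0.00225702]
samp x dir -29.845383312958504
21.715081723573007
dp [0.8838, 0.4, 0.0084] rot [[-0.0, -0.0001, 0.0935, np.float64(-33.7)], [0.0001, -0.0, -0.4065, np.float64(146.3)]] q7 1.41 cur 55.4
dp [1.4697, 0.144, 0.1333] rot [[0.0, 0.0, 0.0, np.float64(0.0)], [0.0, 0.0, 0.5, np.float64(180.0)]] q7 1.41 cur 21.7
dp [0.0, 0.0, 0.5333] rot [[0.0, 0.0, 0.0, np.float64(0.0)], [0.0, 0.0, 0.5, np.float64(180.0)]] q7 1.41 cur 21.7
```

```bash
python3 -m pendant '[{"dp":[0.3,0.13,0],"rotation":[0,0,0.025],"jaw":1},{"dp":[0.6,0.27,0],"rotation":[0,0,0.05],"jaw":1},{"dp":[0.88,0.4,0],"rotation":[0,0,0.075],"jaw":1},{"dp":[0.88,0.4,0],"rotation":[0,0,0.0935],"jaw":1},{"dp":[0.88,0.4,0],"rotation":[0,0,0.0935],"jaw":1}]'
python3 -m pendant '[{"dp":[0.33,0.03,0],"rotation":[0,0,0],"jaw":1},{"dp":[0.66,0.06,0],"rotation":[0,0,0],"jaw":1},{"dp":[0.99,0.1,0],"rotation":[0,0,0],"jaw":1},{"dp":[0.99,0.1,0],"rotation":[0,0,0],"jaw":1}]'
python3 -m pendant '[{"dp":[0.25,0.02,0],"rotation":[0,0,0],"jaw":1},{"dp":[0.48,0.044,0.1],"rotation":[0,0,0],"jaw":1},{"dp":[0.48,0.044,0.13],"rotation":[0,0,0],"jaw":1},{"dp":[0.48,0.044,0.13],"rotation":[0,0,0],"jaw":1},{"dp":[0.48,0.044,0.13],"rotation":[0,0,0],"jaw":1}]'
python3 - <<'E'
from h import *
from bench import camera
import cv2
c=camera("wrist");cv2.imwrite("pics/w3.png",c["image"][:,:,::-1]);np.savez("w3.npz",**c)
c=camera("top");cv2.imwrite("pics/t3.png",c["image"][:,:,::-1])
go((.4535,.1528,.02),21.7)
E
```

```text
time: 17.2
ee_pos: [0.5151, -0.06, 0.1508]
eef_rot: [0.561, 0.828, -0.0, -0.001]
ft_force: [-0.3, -0.5, -0.8]
width: 0.087
grip_force: 0.0
time: 17.7
ee_pos: [0.4738, 0.0859, 0.151]
eef_rot: [0.558, 0.83, -0.0, -0.001]
ft_force: [-0.7, -0.9, 0.3]
width: 0.0873
grip_force: 0.0
time: 18.32
ee_pos: [0.4549, 0.1508, 0.1324]
eef_rot: [0.562, 0.827, -0.0, 0.0]
ft_force: [-0.1, 0.3, -0.9]
width: 0.0874
grip_force: 0.0
dp [0.012, -0.0047, 0.7501] rot [[0.0001, -0.0, -0.0002, np.float64(0.1)], [-0.0, -0.0001, 0.4998, np.float64(-179.9)]] q7 0.01 cur 21.6
```

View pics/w3.png

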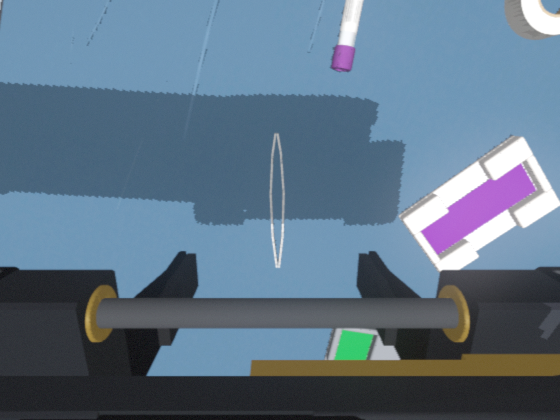

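The forceps run from (276,133) to (278,267), vertical and centred between the fingers. I'll check this with the calibration.

```bash
python3 -c "
from h import *
c=np.load('w3.npz'); a,b=ray(c,276,133,.007),ray(c,278,267,.007); d=b-a
print(a,b,np.linalg.norm(d),(a+b)/2,np.degrees(np.arctan2(d[1],d[0])))
m=(a+b)/2; go((m[0],m[1],.004),21.7)"
```

```text
[0.43058885 0.20995142 0.007     ] [0.47813511 0.09450217 0.007     ] 0.12485662016028691 [0.45436198 0.15222679 0.007     ] -67.61632672799814
dp [0.0064, -0.0008, 0.8568] rot [[0.0001, -0.0, -0.0002, np.float64(0.1)], [-0.0, -0.0001, 0.4998, np.float64(-179.9)]] q7 0.01 cur 21.6
```

```bash
python3 -m pendant '[{"dp":[0.006,0,0.25],"rotation":[0,0,0],"jaw":0.8},{"dp":[0.006,0,0.5],"rotation":[0,0,0],"jaw":0.6},{"dp":[0.006,0,0.7],"rotation":[0,0,0],"jaw":0.6},{"dp":[0.006,0,0.8],"rotation":[0,0,0],"jaw":0.6},{"dp":[0.006,0,0.8],"rotation":[0,0,0],"jaw":0.6},{"dp":[0.006,0,0.8],"rotation":[0,0,0],"jaw":0.6}]' 15
python3 -c "
from h import *
go((.4544,.1522,.004),21.7)"
```

```text
time: 19.18
ee_pos: [0.4547, 0.1534, 0.0133]
eef_rot: [0.561, 0.828, 0.001, 0.0]
ft_force: [0.8, -0.4, -0.2]
width: 0.0526
grip_force: 0.0
dp [-0.0064, -0.005, 0.0621] rot [[0.0003, -0.0001, -0.0, np.float64(0.0)], [-0.0001, -0.0004, 0.5, np.float64(-180.0)]] q7 0.14 cur 21.7
```

```bash
python3 -m pendant '[{"dp":[-0.006,-0.005,0.06],"rotation":[0,0,0],"jaw":0.6},{"dp":[-0.006,-0.005,0.06],"rotation":[0,0,0],"jaw":0.3},{"dp":[-0.006,-0.005,0.06],"rotation":[0,0,0],"jaw":0},{"dp":[-0.006,-0.005,0.06],"rotation":[0,0,0],"jaw":0},{"dp":[-0.006,-0.005,0.06],"rotation":[0,0,0],"jaw":0},{"dp":[-0.006,-0.005,0.06],"rotation":[0,0,0],"jaw":0},{"dp":[-0.006,-0.005,0.06],"rotation":[0,0,0],"jaw":0},{"dp":[-0.006,-0.005,0.06],"rotation":[0,0,0],"jaw":0}]' 15
python3 -m pendant '[{"dp":[0,0,-0.1],"rotation":[0,0,0],"jaw":0},{"dp":[0,0,-0.25],"rotation":[0,0,0],"jaw":0},{"dp":[0,0,-0.5],"rotation":[0,0,0],"jaw":0},{"dp":[0,0,-0.6],"rotation":[0,0,0],"jaw":0},{"dp":[0,0,-0.6],"rotation":[0,0,0],"jaw":0}]'
python3 -c "
from h import *
chain([(.51,.07,.09),(.5929,-.0133,.09)],11.8)"
```

```text
time: 20.18
ee_pos: [0.4536, 0.152, 0.0033]
eef_rot: [0.561, 0.828, 0.0, -0.0]
ft_force: [-0.2, 0.6, 0.5]
width: 0.0093
grip_force: 15.0
time: 20.8
ee_pos: [0.4541, 0.1525, 0.0942]
eef_rot: [0.561, 0.828, 0.001, 0.0]
ft_force: [-0.7, -0.6, -0.9]
width: 0.0091
grip_force: 15.0
dp [-0.6487, 0.1429, 0.0278] rot [[0.0003, -0.0002, 0.0276, np.float64(-9.9)], [0.0003, 0.0005, -0.4724, np.float64(170.1)]] q7 0.05 cur 21.7
dp [-0.6566, 0.4274, 0.0] rot [[0.0, 0.0, 0.0, np.float64(0.0)], [-0.0, -0.0, -0.5, np.float64(180.0)]] q7 0.05 cur 11.8
```

```bash
python3 -m pendant '[{"dp":[-0.2,0.05,0],"rotation":[0,0,0.014],"jaw":0},{"dp":[-0.4,0.09,0],"rotation":[0,0,0.0276],"jaw":0},{"dp":[-0.65,0.143,0],"rotation":[0,0,0.0276],"jaw":0},{"dp":[-0.65,0.143,0],"rotation":[0,0,0.0276],"jaw":0},{"dp":[-0.65,0.143,0],"rotation":[0,0,0.0276],"jaw":0}]'
python3 -m pendant '[{"dp":[-0.22,0.14,0],"rotation":[0,0,0],"jaw":0},{"dp":[-0.44,0.28,0],"rotation":[0,0,0],"jaw":0},{"dp":[-0.66,0.427,0],"rotation":[0,0,0],"jaw":0},{"dp":[-0.66,0.427,0],"rotation":[0,0,0],"jaw":0},{"dp":[-0.66,0.427,0],"rotation":[0,0,0],"jaw":0},{"dp":[-0.66,0.427,0],"rotation":[0,0,0],"jaw":0}]'
python3 - <<'E'
from h import *
from bench import camera
import cv2
c=camera("wrist");cv2.imwrite("pics/w4.png",c["image"][:,:,::-1]);np.savez("w4.npz",**c)
go((.5929,-.0133,.009),11.8)
E
```

```text
time: 21.42
ee_pos: [0.5087, 0.0696, 0.0922]
eef_rot: [0.631, 0.776, -0.001, -0.0]
ft_force: [0.9, -0.3, -0.5]
width: 0.009
grip_force: 15.0
time: 22.18
ee_pos: [0.5918, -0.0128, 0.093]
eef_rot: [0.63, 0.777, 0.0, -0.001]
ft_force: [0.3, -0.6, -0.4]
width: 0.0088
grip_force: 15.0
dp [-0.0039, 0.0061, 0.5608] rot [[-0.0, -0.0002, 0.0002, np.float64(-0.1)], [0.0003, -0.0001, -0.4998, np.float64(179.9)]] q7 0.4 cur 11.9
```

View pics/w4.png

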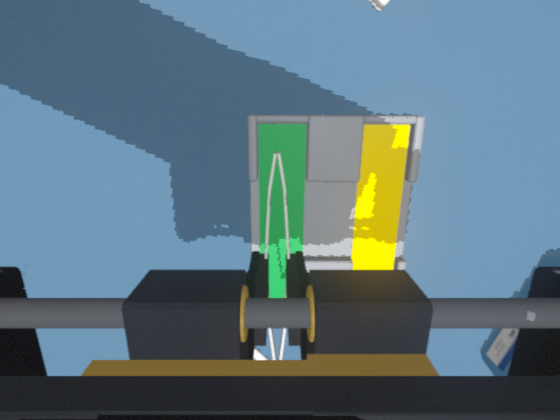

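The forceps, tip at (276,155), run parallel to the green lane (cols 258–307) and sit over its middle. I'll lower and release them.

```bash
python3 -m pendant '[{"dp":[-0.004,0.006,0.15],"rotation":[0,0,0],"jaw":0},{"dp":[-0.004,0.006,0.3],"rotation":[0,0,0],"jaw":0},{"dp":[-0.004,0.006,0.43],"rotation":[0,0,0],"jaw":0},{"dp":[-0.004,0.006,0.52],"rotation":[0,0,0],"jaw":0},{"dp":[-0.004,0.006,0.55],"rotation":[0,0,0],"jaw":0},{"dp":[-0.004,0.006,0.555],"rotation":[0,0,0],"jaw":0},{"dp":[-0.004,0.006,0.555],"rotation":[0,0,0],"jaw":0},{"dp":[-0.004,0.006,0.555],"rotation":[0,0,0],"jaw":0}]'
python3 -m pendant '[{"dp":[0,0,0],"rotation":[0,0,0],"jaw":0},{"dp":[0,0,0],"rotation":[0,0,0],"jaw":0.4},{"dp":[0,0,0],"rotation":[0,0,0],"jaw":0.4},{"dp":[0,0,0],"rotation":[0,0,0],"jaw":0.4},{"dp":[0,0,0],"rotation":[0,0,0],"jaw":0.4},{"dp":[0,0,0],"rotation":[0,0,0],"jaw":0.4}]'
```

```text
time: 23.22
ee_pos: [0.5938, -0.0149, 0.0105]
eef_rot: [0.631, 0.776, 0.0, 0.0]
ft_force: [0.1, -0.6, -0.2]
width: 0.0097
grip_force: 15.0
time: 23.98
ee_pos: [0.5934, -0.0149, 0.01]
eef_rot: [0.631, 0.776, 0.0, -0.0]
ft_force: [0.7, 0.4, 0.8]
width: 0.0344
grip_force: 0.0
```

```bash
python3 -m pendant '[{"dp":[0,0,-0.25],"rotation":[0,0,0],"jaw":0.4},{"dp":[0,0,-0.6],"rotation":[0,0,0],"jaw":0.7},{"dp":[0,0,-0.9],"rotation":[0,0,0],"jaw":1},{"dp":[0,0,-0.9],"rotation":[0,0,0],"jaw":1},{"dp":[0,0,-0.9],"rotation":[0,0,0],"jaw":1}]'
python3 - <<'E'
from h import *
chain([(.53,-.12,.14),(.475,-.23,.14),(.4593,-.3304,.12)],-12.5)
E
```

```text
time: 24.6
ee_pos: [0.5931, -0.0147, 0.1445]
eef_rot: [0.631, 0.776, -0.0, -0.0]
ft_force: [0.5, 0.4, -0.1]
width: 0.0671
grip_force: 0.0
dp [-0.6013, -0.5554, 0.0297] rot [[-0.0001, -0.0001, 0.0675, np.float64(-24.3)], [0.0001, -0.0001, -0.4325, np.float64(155.7)]] q7 0.37 cur 11.8
dp [-0.7953, -0.1993, 0.0] rot [[0.0, 0.0, 0.0, np.float64(0.0)], [-0.0, -0.0, 0.5, np.float64(180.0)]] q7 0.37 cur -12.5
dp [-0.6761, 0.0427, 0.1333] rot [[0.0, 0.0, 0.0, np.float64(0.0)], [-0.0, -0.0, 0.5, np.float64(180.0)]] q7 0.37 cur -12.5
```

```bash
python3 -m pendant '[{"dp":[-0.2,-0.2,0],"rotation":[0,0,0.025],"jaw":1},{"dp":[-0.4,-0.4,0],"rotation":[0,0,0.05],"jaw":1},{"dp":[-0.6,-0.555,0],"rotation":[0,0,0.0675],"jaw":1},{"dp":[-0.6,-0.555,0],"rotation":[0,0,0.0675],"jaw":1}]'
python3 -m pendant '[{"dp":[-0.27,-0.07,0],"rotation":[0,0,0],"jaw":1},{"dp":[-0.54,-0.14,0],"rotation":[0,0,0],"jaw":1},{"dp":[-0.8,-0.2,0],"rotation":[0,0,0],"jaw":1},{"dp":[-0.8,-0.2,0],"rotation":[0,0,0],"jaw":1}]'
python3 -m pendant '[{"dp":[-0.25,0.02,0.05],"rotation":[0,0,0],"jaw":1},{"dp":[-0.5,0.03,0.1],"rotation":[0,0,0],"jaw":1},{"dp":[-0.67,0.043,0.13],"rotation":[0,0,0],"jaw":1},{"dp":[-0.67,0.043,0.13],"rotation":[0,0,0],"jaw":1},{"dp":[-0.67,0.043,0.13],"rotation":[0,0,0],"jaw":1},{"dp":[-0.67,0.043,0.13],"rotation":[0,0,0],"jaw":1}]'
python3 - <<'E'
from h import *
from bench import camera
import cv2
c=camera("wrist");cv2.imwrite("pics/w5.png",c["image"][:,:,::-1]);np.savez("w5.npz",**c)
go((.4593,-.3304,.02),-12.5)
E
```

```text
time: 25.1
ee_pos: [0.5282, -0.1228, 0.1439]
eef_rot: [0.782, 0.623, -0.001, -0.0]
ft_force: [0.3, 0.0, 1.3]
width: 0.0868
grip_force: 0.0
time: 25.6
ee_pos: [0.4735, -0.2326, 0.1443]
eef_rot: [0.781, 0.624, -0.001, -0.0]
ft_force: [0.4, -0.3, -0.9]
width: 0.0873
grip_force: 0.0
time: 26.35
ee_pos: [0.4604, -0.3286, 0.1253]
eef_rot: [0.779, 0.627, 0.0, -0.0]
ft_force: [-0.3, 0.3, 0.2]
width: 0.0869
grip_force: 0.0
dp [-0.0123, -0.0043, 0.7028] rot [[0.0, -0.0001, 0.0003, np.float64(-0.1)], [0.0002, 0.0, -0.4997, np.float64(179.9)]] q7 0.61 cur -12.4
```

View pics/w5.png

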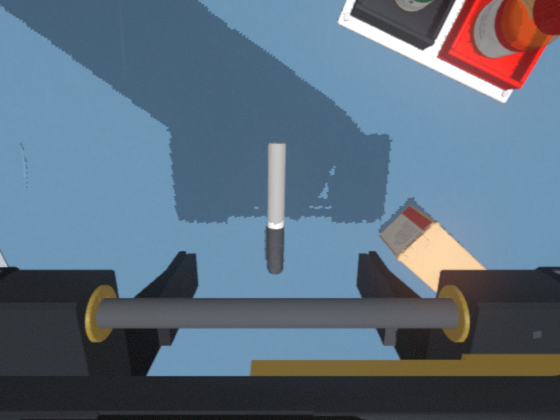

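The marker runs from (277,143) to (275,273), centred and vertical. The carton's near corner at (380,238) lies outside the right finger.

```bash
python3 -c "
from h import *
c=np.load('w5.npz'); a,b=ray(c,277,143,.01),ray(c,275,273,.01); d=b-a
print(a,b,np.linalg.norm(d),(a+b)/2,np.degrees(np.arctan2(d[1],d[0])),ray(c,380,238,.053))
m=(a+b)/2; go((m[0],m[1],.005),np.degrees(np.arctan2(d[1],d[0]))+90)"
```

```text
[ 0.47304005 -0.27320492  0.01      ] [ 0.44568634 -0.38858174  0.01      ] 0.11857502601692087 [ 0.45936319 -0.33089333  0.01      ] -103.33751628988767 [ 0.53494937 -0.35548654  0.053     ]
dp [-0.0155, -0.0032, 0.8028] rot [[0.0, -0.0001, 0.0026, np.float64(-0.9)], [0.0002, 0.0, -0.4974, np.float64(179.1)]] q7 0.61 cur -12.4
```

```bash
python3 -m pendant '[{"dp":[-0.015,-0.003,0.1],"rotation":[0,0,0.0026],"jaw":0.6},{"dp":[-0.015,-0.003,0.25],"rotation":[0,0,0.0026],"jaw":0.6},{"dp":[-0.015,-0.003,0.45],"rotation":[0,0,0.0026],"jaw":0.6},{"dp":[-0.015,-0.003,0.65],"rotation":[0,0,0.0026],"jaw":0.6},{"dp":[-0.015,-0.003,0.75],"rotation":[0,0,0.0026],"jaw":0.6},{"dp":[-0.015,-0.003,0.8],"rotation":[0,0,0.0026],"jaw":0.6},{"dp":[-0.015,-0.003,0.8],"rotation":[0,0,0.0026],"jaw":0.6},{"dp":[-0.015,-0.003,0.8],"rotation":[0,0,0.0026],"jaw":0.6}]' 15
python3 -m pendant '[{"dp":[0,0,0],"rotation":[0,0,0],"jaw":0.3},{"dp":[0,0,0],"rotation":[0,0,0],"jaw":0},{"dp":[0,0,0],"rotation":[0,0,0],"jaw":0},{"dp":[0,0,0],"rotation":[0,0,0],"jaw":0},{"dp":[0,0,0],"rotation":[0,0,0],"jaw":0},{"dp":[0,0,0],"rotation":[0,0,0],"jaw":0},{"dp":[0,0,0],"rotation":[0,0,0],"jaw":0},{"dp":[0,0,0],"rotation":[0,0,0],"jaw":0}]' 15
```

```text
time: 27.4
ee_pos: [0.4591, -0.3326, 0.0063]
eef_rot: [0.785, 0.619, 0.0, 0.001]
ft_force: [0.0, -0.2, -0.3]
width: 0.052
grip_force: 0.0
time: 28.4
ee_pos: [0.4586, -0.3323, 0.0055]
eef_rot: [0.785, 0.619, 0.0, -0.0]
ft_force: [0.1, -0.3, -0.7]
width: 0.0109
grip_force: 15.0
```

```bash
python3 -m pendant '[{"dp":[0,0,-0.15],"rotation":[0,0,0],"jaw":0},{"dp":[0,0,-0.3],"rotation":[0,0,0],"jaw":0},{"dp":[0,0,-0.6],"rotation":[0,0,0],"jaw":0},{"dp":[0,0,-0.95],"rotation":[0,0,0],"jaw":0},{"dp":[0,0,-0.95],"rotation":[0,0,0],"jaw":0},{"dp":[0,0,-0.95],"rotation":[0,0,0],"jaw":0}]'
python3 - <<'E'
from h import *
chain([(.49,-.20,.148),(.57,-.07,.148),(.6673,.0023,.148)],11.8)
E
```

```text
time: 29.15
ee_pos: [0.4585, -0.3318, 0.1474]
eef_rot: [0.785, 0.619, 0.0, -0.0]
ft_force: [0.1, 0.3, -0.8]
width: 0.0111
grip_force: 15.0
dp [0.9037, -0.0002, -0.0034] rot [[-0.0, -0.0001, -0.0701, np.float64(25.2)], [-0.0001, 0.0, 0.4299, np.float64(-154.8)]] q7 0.58 cur -13.4
dp [0.7393, 0.6993, 0.0] rot [[0.0, 0.0, 0.0, np.float64(0.0)], [-0.0, -0.0, -0.5, np.float64(180.0)]] q7 0.58 cur 11.8
dp [0.3392, 0.7335, 0.0] rot [[0.0, 0.0, 0.0, np.float64(0.0)], [-0.0, -0.0, -0.5, np.float64(180.0)]] q7 0.58 cur 11.8
```

```bash
python3 -m pendant '[{"dp":[0.2,0,0],"rotation":[0,0,-0.018],"jaw":0},{"dp":[0.4,0,0],"rotation":[0,0,-0.036],"jaw":0},{"dp":[0.65,0,0],"rotation":[0,0,-0.054],"jaw":0},{"dp":[0.9,0,0],"rotation":[0,0,-0.07],"jaw":0},{"dp":[0.9,0,0],"rotation":[0,0,-0.07],"jaw":0}]'
python3 -m pendant '[{"dp":[0.2,0.19,0],"rotation":[0,0,0],"jaw":0},{"dp":[0.4,0.38,0],"rotation":[0,0,0],"jaw":0},{"dp":[0.6,0.56,0],"rotation":[0,0,0],"jaw":0},{"dp":[0.74,0.7,0],"rotation":[0,0,0],"jaw":0},{"dp":[0.74,0.7,0],"rotation":[0,0,0],"jaw":0}]'
python3 -m pendant '[{"dp":[0.1,0.2,0],"rotation":[0,0,0],"jaw":0},{"dp":[0.2,0.4,0],"rotation":[0,0,0],"jaw":0},{"dp":[0.34,0.73,0],"rotation":[0,0,0],"jaw":0},{"dp":[0.34,0.73,0],"rotation":[0,0,0],"jaw":0},{"dp":[0.34,0.73,0],"rotation":[0,0,0],"jaw":0},{"dp":[0.34,0.73,0],"rotation":[0,0,0],"jaw":0}]'
python3 - <<'E'
from h import *
from bench import camera
import cv2
c=camera("wrist");cv2.imwrite("pics/w6.png",c["image"][:,:,::-1]);np.savez("w6.npz",**c)
go((.6673,.0023,.0105),11.8)
E
```

```text
time: 29.78
ee_pos: [0.4902, -0.1974, 0.1464]
eef_rot: [0.629, 0.778, -0.0, -0.001]
ft_force: [-0.1, -0.5, -0.0]
width: 0.0108
grip_force: 15.0
time: 30.4
ee_pos: [0.5708, -0.0693, 0.147]
eef_rot: [0.63, 0.776, -0.001, -0.0]
ft_force: [0.2, -0.5, 0.4]
width: 0.011
grip_force: 15.0
time: 31.15
ee_pos: [0.6664, -0.0007, 0.1482]
eef_rot: [0.632, 0.775, -0.0, 0.0]
ft_force: [0.4, -0.0, -0.5]
width: 0.0112
grip_force: 15.0
dp [0.0156, 0.0086, 0.919] rot [[0.0, -0.0, -0.0005, np.float64(0.2)], [-0.0, -0.0, 0.4995, np.float64(-179.8)]] q7 0.39 cur 11.6
```

View pics/w6.png

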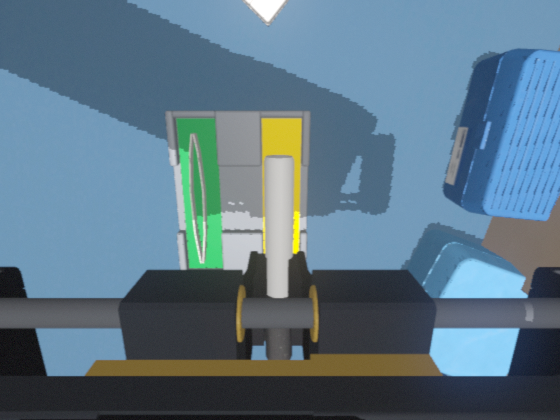

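The marker, tip at (278,160), is over the yellow lane (cols 262–301). The forceps lie in the green lane. I need to check whether the blue boxes clear the hand.

```bash
python3 - <<'E'
from h import *
c=np.load("top0.npz")
K,T=c["mtx"],c["T"]; v,u=np.mgrid[60:140,200:330]; z=c["z_map"][60:140,200:330]
p=(np.linalg.inv(K)@np.stack([(u*z).ravel(),(v*z).ravel(),z.ravel()]))
p=T[:3,:3]@p+T[:3,3:]
for y0 in np.arange(-.08,.14,.03):
    m=(abs(p[1]-y0)<.015)&(p[2]>.02)&(z.ravel()>0); print(round(y0,2),"min x",p[0][m].min().round(3),"max z of x<.8",p[2][m&(p[0]<.82)].max().round(3) if (m&(p[0]<.82)).any() else None)
E
```

```text
-0.08 min x 0.801 max z of x<.8 0.07
-0.05 min x 0.803 max z of x<.8 0.07
-0.02 min x 0.811 max z of x<.8 0.071
0.01 min x 0.817 max z of x<.8 0.054
0.04 min x 0.814 max z of x<.8 0.06
0.07 min x 0.81 max z of x<.8 0.065
0.1 min x 0.807 max z of x<.8 0.066
0.13 min x 0.807 max z of x<.8 0.067
```

```bash
python3 -m pendant '[{"dp":[0.015,0.008,0.2],"rotation":[0,0,0],"jaw":0},{"dp":[0.015,0.008,0.4],"rotation":[0,0,0],"jaw":0},{"dp":[0.015,0.008,0.6],"rotation":[0,0,0],"jaw":0},{"dp":[0.015,0.008,0.75],"rotation":[0,0,0],"jaw":0},{"dp":[0.015,0.008,0.85],"rotation":[0,0,0],"jaw":0},{"dp":[0.015,0.008,0.9],"rotation":[0,0,0],"jaw":0},{"dp":[0.015,0.008,0.91],"rotation":[0,0,0],"jaw":0},{"dp":[0.015,0.008,0.91],"rotation":[0,0,0],"jaw":0}]'
```

```text
time: 32.2
ee_pos: [0.6682, 0.0037, 0.0122]
eef_rot: [0.631, 0.776, 0.0, 0.0]
ft_force: [0.5, -1.1, 0.4]
width: 0.011
grip_force: 15.0
```

```bash
python3 -m pendant '[{"dp":[0,0,0.01],"rotation":[0,0,0],"jaw":0},{"dp":[0,0,0.01],"rotation":[0,0,0],"jaw":0},{"dp":[0,0,0.01],"rotation":[0,0,0],"jaw":0.4},{"dp":[0,0,0.01],"rotation":[0,0,0],"jaw":0.4},{"dp":[0,0,0.01],"rotation":[0,0,0],"jaw":0.4},{"dp":[0,0,0.01],"rotation":[0,0,0],"jaw":0.4},{"dp":[0,0,0.01],"rotation":[0,0,0],"jaw":0.4}]'
python3 -m pendant '[{"dp":[0,0,-0.25],"rotation":[0,0,0],"jaw":0.4},{"dp":[0,0,-0.55],"rotation":[0,0,0],"jaw":0.7},{"dp":[0,0,-0.85],"rotation":[0,0,0],"jaw":1},{"dp":[0,0,-0.85],"rotation":[0,0,0],"jaw":1},{"dp":[0,0,-0.85],"rotation":[0,0,0],"jaw":1}]'
python3 - <<'E'
from h import *
d=np.array([.0145,-.0774]); yaw=np.degrees(np.arctan2(d[1],d[0]))+90; print(yaw)
chain([(.56,.10,.13),(.50,.22,.13),(.4515,.3128,.12)],yaw)
E
```

```text
time: 33.08
ee_pos: [0.6678, 0.0037, 0.01]
eef_rot: [0.631, 0.776, 0.0, -0.0]
ft_force: [-0.3, 0.7, -0.1]
width: 0.0343
grip_force: 0.0
time: 33.7
ee_pos: [0.6675, 0.0039, 0.1369]
eef_rot: [0.631, 0.776, -0.0, -0.0]
ft_force: [-0.9, 0.4, -0.2]
width: 0.067
grip_force: 0.0
10.61071607979845
dp [0.7728, -0.571, 0.0467] rot [[-0.0001, -0.0001, 0.0032, np.float64(-1.1)], [0.0001, -0.0001, -0.4968, np.float64(178.9)]] q7 0.39 cur 11.7
dp [0.86, -0.2459, 0.0] rot [[0.0, 0.0, 0.0, np.float64(0.0)], [0.0, 0.0, 0.5, np.float64(180.0)]] q7 0.39 cur 10.6
dp [0.6676, -0.2039, 0.0667] rot [[0.0, 0.0, 0.0, np.float64(0.0)], [0.0, 0.0, 0.5, np.float64(180.0)]] q7 0.39 cur 10.6
```

```bash
python3 -m pendant '[{"dp":[0.25,-0.19,0],"rotation":[0,0,0.0032],"jaw":1},{"dp":[0.5,-0.38,0],"rotation":[0,0,0.0032],"jaw":1},{"dp":[0.77,-0.57,0.04],"rotation":[0,0,0.0032],"jaw":1},{"dp":[0.77,-0.57,0.04],"rotation":[0,0,0.0032],"jaw":1}]'
python3 -m pendant '[{"dp":[0.29,-0.08,0],"rotation":[0,0,0],"jaw":1},{"dp":[0.58,-0.16,0],"rotation":[0,0,0],"jaw":1},{"dp":[0.86,-0.25,0],"rotation":[0,0,0],"jaw":1},{"dp":[0.86,-0.25,0],"rotation":[0,0,0],"jaw":1}]'
python3 -m pendant '[{"dp":[0.25,-0.07,0.02],"rotation":[0,0,0],"jaw":1},{"dp":[0.5,-0.14,0.04],"rotation":[0,0,0],"jaw":1},{"dp":[0.67,-0.2,0.07],"rotation":[0,0,0],"jaw":1},{"dp":[0.67,-0.2,0.07],"rotation":[0,0,0],"jaw":1},{"dp":[0.67,-0.2,0.07],"rotation":[0,0,0],"jaw":1},{"dp":[0.67,-0.2,0.07],"rotation":[0,0,0],"jaw":1}]'
python3 - <<'E'
from h import *
from bench import camera
import cv2
c=camera("wrist");cv2.imwrite("pics/w7.png",c["image"][:,:,::-1]);np.savez("w7.npz",**c)
E
```

```text
time: 34.2
ee_pos: [0.5572, 0.1032, 0.1295]
eef_rot: [0.637, 0.771, -0.001, -0.002]
ft_force: [0.1, -0.2, 0.0]
width: 0.0863
grip_force: 0.0
time: 34.7
ee_pos: [0.4982, 0.2223, 0.1304]
eef_rot: [0.637, 0.771, -0.001, -0.001]
ft_force: [-0.0, -0.4, 0.5]
width: 0.0868
grip_force: 0.0
time: 35.45
ee_pos: [0.4531, 0.3111, 0.121]
eef_rot: [0.64, 0.769, -0.0, 0.0]
ft_force: [-0.8, -0.0, -0.5]
width: 0.087
grip_force: 0.0
```

View pics/w7.png

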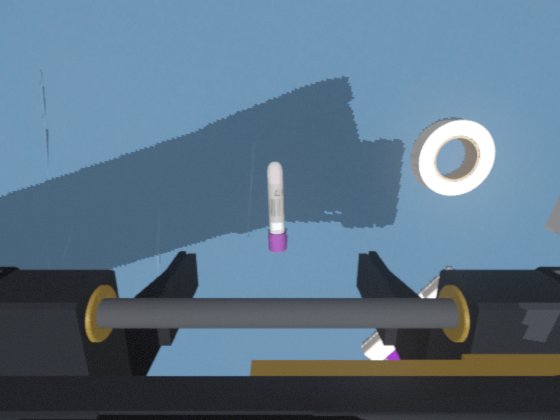

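The tube runs from (275,162) to the stopper end at (278,250), centred between the fingers. The tape at (453,157) is clear.

```bash
python3 -c "
from h import *
c=np.load('w7.npz'); a,b=ray(c,275,162,.008),ray(c,278,250,.01); d=b-a
print(a,b,np.linalg.norm(d),(a+b)/2,np.degrees(np.arctan2(d[1],d[0])))
m=(a+b)/2; go((m[0],m[1],.005),np.degrees(np.arctan2(d[1],d[0]))+90)"
```

```text
[0.44411101 0.35142193 0.008     ] [0.46075254 0.27488078 0.01      ] 0.07835488450241199 [0.45243178 0.31315135 0.009     ] -77.7336853857072
dp [0.0123, -0.0011, 0.7736] rot [[0.0, 0.0, -0.005, np.float64(1.8)], [0.0001, -0.0001, 0.495, np.float64(-178.2)]] q7 -0.35 cur 10.5
```

```bash
python3 -m pendant '[{"dp":[0.012,-0.001,0.15],"rotation":[0,0,-0.004],"jaw":0.6},{"dp":[0.012,-0.001,0.3],"rotation":[0,0,-0.004],"jaw":0.6},{"dp":[0.012,-0.001,0.5],"rotation":[0,0,-0.004],"jaw":0.6},{"dp":[0.012,-0.001,0.65],"rotation":[0,0,-0.004],"jaw":0.6},{"dp":[0.012,-0.001,0.74],"rotation":[0,0,-0.004],"jaw":0.6},{"dp":[0.012,-0.001,0.77],"rotation":[0,0,-0.004],"jaw":0.6},{"dp":[0.012,-0.001,0.77],"rotation":[0,0,-0.004],"jaw":0.6},{"dp":[0.012,-0.001,0.77],"rotation":[0,0,-0.004],"jaw":0.6}]' 12
python3 -m pendant '[{"dp":[0,0,0],"rotation":[0,0,0],"jaw":0.3},{"dp":[0,0,0],"rotation":[0,0,0],"jaw":0},{"dp":[0,0,0],"rotation":[0,0,0],"jaw":0},{"dp":[0,0,0],"rotation":[0,0,0],"jaw":0},{"dp":[0,0,0],"rotation":[0,0,0],"jaw":0},{"dp":[0,0,0],"rotation":[0,0,0],"jaw":0},{"dp":[0,0,0],"rotation":[0,0,0],"jaw":0},{"dp":[0,0,0],"rotation":[0,0,0],"jaw":0}]' 12
python3 -m pendant '[{"dp":[0,0,-0.15],"rotation":[0,0,0],"jaw":0},{"dp":[0,0,-0.3],"rotation":[0,0,0],"jaw":0},{"dp":[0,0,-0.6],"rotation":[0,0,0],"jaw":0},{"dp":[0,0,-0.7],"rotation":[0,0,0],"jaw":0},{"dp":[0,0,-0.7],"rotation":[0,0,0],"jaw":0}]'
python3 - <<'E'
from h import *
chain([(.54,.26,.11),(.625,.214,.11)],-29.8)
E
```

```text
time: 36.5
ee_pos: [0.452, 0.3147, 0.0063]
eef_rot: [0.629, 0.777, 0.001, -0.0]
ft_force: [-0.4, 0.1, 0.8]
width: 0.0523
grip_force: 0.0
time: 37.5
ee_pos: [0.4516, 0.3144, 0.0055]
eef_rot: [0.629, 0.777, 0.0, -0.0]
ft_force: [-0.9, -0.5, -0.4]
width: 0.0124
grip_force: 12.0
time: 38.12
ee_pos: [0.4519, 0.3148, 0.1111]
eef_rot: [0.629, 0.777, 0.001, -0.0]
ft_force: [-0.3, -0.1, -0.0]
width: 0.0123
grip_force: 12.0
dp [-0.4797, 0.4985, 0.0071] rot [[0.0001, -0.0003, 0.1162, np.float64(-41.8)], [0.0003, 0.0001, -0.3838, np.float64(138.2)]] q7 -0.32 cur 12.0
dp [0.0155, 0.6441, 0.0] rot [[0.0, 0.0, 0.0, np.float64(-0.0)], [-0.0, -0.0, 0.5, np.float64(180.0)]] q7 -0.32 cur -29.8
```

```bash
python3 -m pendant '[{"dp":[-0.1,0.1,0],"rotation":[0,0,0.025],"jaw":0},{"dp":[-0.2,0.2,0],"rotation":[0,0,0.05],"jaw":0},{"dp":[-0.35,0.35,0],"rotation":[0,0,0.075],"jaw":0},{"dp":[-0.48,0.5,0],"rotation":[0,0,0.1],"jaw":0},{"dp":[-0.48,0.5,0],"rotation":[0,0,0.116],"jaw":0},{"dp":[-0.48,0.5,0],"rotation":[0,0,0.116],"jaw":0},{"dp":[-0.48,0.5,0],"rotation":[0,0,0.116],"jaw":0}]'
python3 -m pendant '[{"dp":[0,0.2,0],"rotation":[0,0,0],"jaw":0},{"dp":[0.01,0.4,0],"rotation":[0,0,0],"jaw":0},{"dp":[0.015,0.64,0],"rotation":[0,0,0],"jaw":0},{"dp":[0.015,0.64,0],"rotation":[0,0,0],"jaw":0},{"dp":[0.015,0.64,0],"rotation":[0,0,0],"jaw":0},{"dp":[0.015,0.64,0],"rotation":[0,0,0],"jaw":0}]'
python3 - <<'E'
from h import *
from bench import camera
import cv2
c=camera("wrist");cv2.imwrite("pics/w8.png",c["image"][:,:,::-1]);np.savez("w8.npz",**c)
go((.625,.214,.0105),-29.8)
E
```

```text
time: 39.0
ee_pos: [0.5392, 0.2598, 0.1096]
eef_rot: [0.864, 0.503, -0.001, -0.0]
ft_force: [0.2, 0.1, -0.6]
width: 0.0122
grip_force: 12.0
time: 39.75
ee_pos: [0.6235, 0.2152, 0.1104]
eef_rot: [0.864, 0.503, -0.0, -0.001]
ft_force: [0.2, -0.4, 0.1]
width: 0.0123
grip_force: 12.0
dp [-0.0023, 0.0121, 0.6666] rot [[-0.0001, -0.0001, 0.0005, np.float64(-0.2)], [0.0001, -0.0002, -0.4995, np.float64(179.8)]] q7 -0.63 cur -29.6
```

View pics/w8.png

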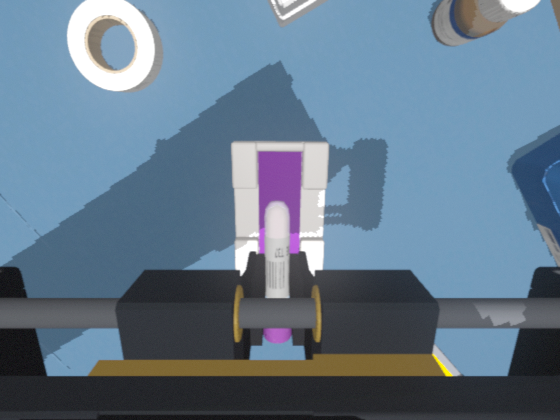

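The tube, tip at (277,205), is aligned with the purple lane (cols 258–301). I'll lower and release it.

```bash
python3 -m pendant '[{"dp":[-0.002,0.01,0.15],"rotation":[0,0,0],"jaw":0},{"dp":[-0.002,0.01,0.3],"rotation":[0,0,0],"jaw":0},{"dp":[-0.002,0.01,0.45],"rotation":[0,0,0],"jaw":0},{"dp":[-0.002,0.01,0.57],"rotation":[0,0,0],"jaw":0},{"dp":[-0.002,0.01,0.64],"rotation":[0,0,0],"jaw":0},{"dp":[-0.002,0.01,0.665],"rotation":[0,0,0],"jaw":0},{"dp":[-0.002,0.01,0.665],"rotation":[0,0,0],"jaw":0},{"dp":[-0.002,0.01,0.665],"rotation":[0,0,0],"jaw":0}]'
python3 -m pendant '[{"dp":[0,0,0.005],"rotation":[0,0,0],"jaw":0},{"dp":[0,0,0.005],"rotation":[0,0,0],"jaw":0.4},{"dp":[0,0,0.005],"rotation":[0,0,0],"jaw":0.4},{"dp":[0,0,0.005],"rotation":[0,0,0],"jaw":0.4},{"dp":[0,0,0.005],"rotation":[0,0,0],"jaw":0.4},{"dp":[0,0,0.005],"rotation":[0,0,0],"jaw":0.4}]'
python3 -m pendant '[{"dp":[0,0,-0.25],"rotation":[0,0,0],"jaw":0.4},{"dp":[0,0,-0.55],"rotation":[0,0,0],"jaw":0.4},{"dp":[0,0,-0.9],"rotation":[0,0,0],"jaw":0.4},{"dp":[0,0,-0.9],"rotation":[0,0,0],"jaw":0.4}]'
python3 -m pendant '[{"dp":[0.4,-0.3,-0.3],"rotation":[0,0,0],"jaw":0.4},{"dp":[0.6,-0.6,-0.3],"rotation":[0,0,0],"jaw":0.4},{"dp":[0.8,-0.9,-0.3],"rotation":[0,0,0],"jaw":0.4},{"dp":[0.8,-0.9,-0.3],"rotation":[0,0,0],"jaw":0.4},{"dp":[0.8,-0.9,-0.3],"rotation":[0,0,0],"jaw":0.4}]'
python3 - <<'E'
from bench import camera
import cv2
c=camera("top");i=c["image"][150:260,125:445,::-1]
cv2.imwrite("pics/t9.png",cv2.resize(i,None,fx=2.5,fy=2.5,interpolation=cv2.INTER_CUBIC))
E
```

```text
time: 40.8
ee_pos: [0.626, 0.2131, 0.0115]
eef_rot: [0.865, 0.502, 0.001, -0.0]
ft_force: [1.4, -0.1, -0.2]
width: 0.0119
grip_force: 12.0
time: 41.55
ee_pos: [0.6256, 0.2129, 0.01]
eef_rot: [0.865, 0.502, 0.0, -0.0]
ft_force: [0.0, 0.4, -0.5]
width: 0.0344
grip_force: 0.0
time: 42.05
ee_pos: [0.6279, 0.2132, 0.1496]
eef_rot: [0.865, 0.502, 0.004, 0.0]
ft_force: [0.3, -1.1, 0.7]
width: 0.0345
grip_force: 0.0
time: 42.68
ee_pos: [0.5676, 0.3839, 0.1892]
eef_rot: [0.865, 0.502, -0.0, 0.0]
ft_force: [0.6, -0.5, 0.2]
width: 0.0348
grip_force: 0.0
```

View pics/t9.png

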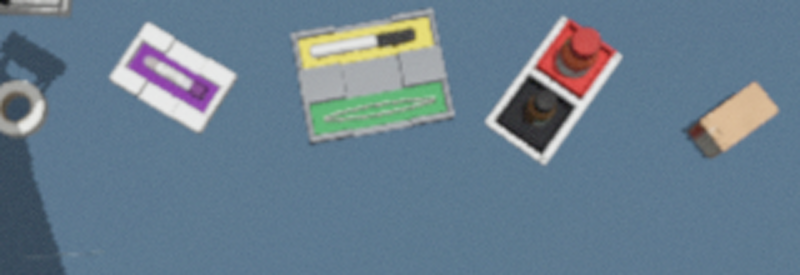

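The top view shows everything in place: tube (173,73) in the purple lane, marker (362,43) in yellow, forceps (380,107) in green, both bottles standing in their cups (587,43) and (543,105). The tape and carton are undisturbed.

```bash
python3 -m pendant '[{"dp":[0,0,0],"rotation":[0,0,0],"jaw":0.4},{"dp":[0,0,0],"rotation":[0,0,0],"jaw":0.4},{"dp":[0,0,0],"rotation":[0,0,0],"jaw":0.4},{"dp":[0,0,0],"rotation":[0,0,0],"jaw":0.4}]'; python3 -c "
from bench import r
print(r.close_job())"
```

```text
time: 43.22
ee_pos: [0.568, 0.3839, 0.1901]
eef_rot: [0.865, 0.502, 0.0, -0.0]
ft_force: [-0.1, -0.0, 1.5]
width: 0.035
grip_force: 0.0
the job is handed in; nothing more can be done
None
```

I put all five items away in the order asked, with both bottles upright in their cups and the forceps, marker and tube in their lanes; the tape roll and carton were left alone, and the job was handed in at about 43 s (no verdict was returned).

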